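# Sort the Petri-dish tins by feel for the sterilising run

## Robot

A 6-joint arm with a two-finger parallel gripper is mounted at the origin on the work surface. World frame = base frame: x ahead of the robot, y to its left, z up, the work surface at z = 0. Lengths are in m, angles in rad, forces in N, time in s.
With the tool pointing down it reaches from about 0.4 to 0.825 m from the base axis. Payload 7 kg.
Tool frame: the origin (TCP) lies at the centre of the arm's flange, where the gripper is bolted on; the fingertips stand 178 mm ahead of it and the grasp point (between the pads) lies 159 mm ahead of it; z points along the fingers, y is the direction in which the jaws open and shut (so a half turn about z gives the same grasp; the last joint's range is limited). The gripper opens to 88 mm and grips with 3 to 60 N. Pads are 19 mm wide; open, the fingers measure 130 mm over their backs; the gripper's body (78 mm by 193 mm) begins 47 mm behind the grasp point.
Start: joints at [-0.837, 0.359, 0.012, 0, -1.224, -0.288], TCP at [0.291, -0.609, 0.405] pointing down, gripper open.
Joint ranges: [-3.07, 3.07], [-1.43, 2.12], [-1.02, 1.25], [-3.03, 1.67], [-3.05, -0], [-3.03, 3.03]. Speed limits (rad/s): [2.39, 2.39, 3.01, 3.14, 3.14, 3.14].

## Interface

Orientations are given as [roll, pitch, yaw] about the fixed x, y, z axes, in that order (R = Rz(yaw) Ry(pitch) Rx(roll)).
In Python, from station import * gives the robot as it stands.
- The arm moves only by the tool send_rows, never from a script. Its argument "motion" is a list of rows, each an object with "offset": the shift along the tool's x, y, z in cm, a list of three; "turn": the turn about the tool's z in degrees. In form: [{"offset": [x, y, z], "turn": turn}, ...]. A call has 1 to 8 rows; each row is the pose to reach, as a shift and turn from the pose commanded when the call began, along the tool's axes at that moment; what a row does not reach only later rows make up. A row lasts 1/10 s, in which the tool goes at most 50 mm and 8.59 degrees, less where a joint would pass 70% of its speed; a pose out of reach is approached as far as the arm can. A call with a gripper value outside its range is refused whole. "hand" is the opening, from -1 (shut) to 1 (fully open), set as the call begins (left out, the last holds). The fingers move at their own pace and stop on an object; "squeeze" is the grip in N (left out, the last holds). Time passes only in rows, so rows that repeat a pose let the fingers close. It gives the time, the measured TCP pose, the force and the opening at its end, in the units of the state.
- get_state(): the state, without advancing time (a new reading comes with each control period).
- grab_frame(name): name is "scene" or "top" or "wrist"; returns a dict with "frame" (384x512x3 uint8, blue, green, red), "range_z" (384x512 float32, m along the optical axis (not along the pixel's ray), 0 where there is no reading), "vertical_fov" (degrees; the focal length in pixels is half the picture's height over the tangent of half this angle, whatever the lens; pixels are square), "cx", "cy" (the principal point, pixels), "cam_to_world" (4x4, takes a point from camera to world coordinates). Camera axes: x right, y up, looking along -z (the intrinsics and any distortion apply to the point x, -y, -z); pixel columns grow to the right and rows downward; lengths in m; the calibration is good to about 2 mm. A picture is of the moment at which its call begins.
- job_done(): hands the job in, once; it reports no verdict.
The state is a dict: "t": time; "q": joint angles; "qd": joint speeds; "joint_efforts": joint torques, N m; "eef_pos": TCP position; "ee_rot": TCP orientation; "force": force on the tool from outside, world axes, zero at the start; "moment": the same for the moment, N m; "width": finger opening in m.
Only numpy, scipy, OpenCV 4.12 (cv2) and the standard library are available. Lean on these libraries where they do the work, as an engineer would, in place of code of your own. Each camera call takes 0.05 s, during which the arm holds its last target. There are 200 camera calls.

## Task

The three closed steel Petri-dish tins look alike, but one is full, one half full and one empty: nudge them to feel which is which. Slide the full tin into the oven's loading tray, through the open end that faces it, until it stands home against the cross plate, slide the empty one wholly onto the blue filling mat, and leave the half-full one standing about where it is (a nudge of a few centimetres does not matter). There is glass inside, so keep the tins upright and on the bench, ease the full one against the plate without ramming it, and leave everything else alone.

Things in the scene. Friction and masses are not known exactly. Their poses are not given: they have to be found in the camera images.
- tin_a: Left (+y) one of a row of three closed, upright, round stainless tins that look alike: 90 mm diameter, 86 mm high, flat lid that stays on. Origin: centre of its underside, z up. Which one is full (about 0.73 kg), half full (0.47 kg) or empty (0.21 kg) varies and cannot be seen. Sliding it takes a push in proportion to its weight. Pushed no higher than 50 mm it does not tip.
- tin_b: Middle one of a row of three closed, upright, round stainless tins that look alike: 90 mm diameter, 86 mm high, flat lid that stays on. Origin: centre of its underside, z up. Which one is full (about 0.73 kg), half full (0.47 kg) or empty (0.21 kg) varies and cannot be seen. Sliding it takes a push in proportion to its weight. Pushed no higher than 50 mm it does not tip.
- tin_c: Right (-y) one of a row of three closed, upright, round stainless tins that look alike: 90 mm diameter, 86 mm high, flat lid that stays on. Origin: centre of its underside, z up. Which one is full (about 0.73 kg), half full (0.47 kg) or empty (0.21 kg) varies and cannot be seen. Sliding it takes a push in proportion to its weight. Pushed no higher than 50 mm it does not tip.
- oven_tray: Oven loading tray, bright steel, fixed, at one end of the bare strip ahead of the tins. 200 mm long, both ends open; two side walls and a cross plate in the middle, all 32 mm high and 4 mm thick; 130 mm wide inside; thin floor level with the bench. Origin at the foot of the cross plate's centre; own x along the tray (roughly world y). A tin touching the plate has its centre at own x = +/-47 mm.
- fill_mat: Blue square filling mat, 170 x 170 mm, 1 mm thin, fixed flat on the bench at the end of the bare strip opposite the tray (which of the two is left changes from start to start), nothing to bump against. Origin at its centre, axes along its edges.
- bench: The white bench top, top face at z = 0; all tins stand on it (also in the tray and on the mat). A tin slides on it with a force of roughly 0.4 to 1.3 times its weight: the same factor for all three tins, but another one at each start. Ahead (+x) of the row of tins a strip of bare bench about 150 mm wide runs along y from the tray to the mat.
- dish_stack: Bystander: stack of five glass Petri dishes, 78 mm diameter, 75 mm high. Origin: centre of its underside.
- tube_rack: Bystander: white rack of glass test tubes, 80 x 240 mm (long side along own y), 165 mm high. Origin: centre of its underside.
- burner: Bystander: unlit glass spirit lamp with white cap, 76 mm diameter, 86 mm high. Origin: centre of its underside.
- brown_bottle: Bystander: amber bottle, 68 mm diameter, 150 mm high. Origin: centre of its underside.
- beaker: Bystander: glass beaker, 80 mm diameter, 110 mm high. Origin: centre of its underside.
- orange_cap: Bystander: loose orange screw cap, 34 mm diameter, 18 mm high. Origin: centre of its underside.

How it is judged:
At the end, for the whole second after the job is handed in: The full tin stands in the oven tray, its wall within about 8 mm of the cross plate; the empty tin stands on the blue mat, its centre no more than 45 mm from the mat's centre along either edge; the half-full tin is less than 70 mm from where it started; all three upright and at rest on the bench (((contact force between tin_a and bench above 5.75 N and (x of tin_a in the frame of oven_tray between -0.055 and -0.037 m or x of tin_a in the frame of oven_tray between 0.037 and 0.055 m) and y of tin_a in the frame of oven_tray between -0.025 and 0.025 m) or (contact force between tin_a and bench between 1 and 3.3 N and x of tin_a in the frame of fill_mat between -0.045 and 0.045 m and y of tin_a in the frame of fill_mat between -0.045 and 0.045 m) or (contact force between tin_a and bench between 3.3 and 5.75 N and distance of tin_a from where it was at the start of the episode below 0.07 m)) and angle between each of tin_a, tin_b, tin_c's own z axis and vertical below 0.05 rad and linear speed of each of tin_a, tin_b, tin_c below 0.01 m/s and ((contact force between tin_b and bench above 5.75 N and (x of tin_b in the frame of oven_tray between -0.055 and -0.037 m or x of tin_b in the frame of oven_tray between 0.037 and 0.055 m) and y of tin_b in the frame of oven_tray between -0.025 and 0.025 m) or (contact force between tin_b and bench between 1 and 3.3 N and x of tin_b in the frame of fill_mat between -0.045 and 0.045 m and y of tin_b in the frame of fill_mat between -0.045 and 0.045 m) or (contact force between tin_b and bench between 3.3 and 5.75 N and distance of tin_b from where it was at the start of the episode below 0.07 m)) and ((contact force between tin_c and bench above 5.75 N and (x of tin_c in the frame of oven_tray between -0.055 and -0.037 m or x of tin_c in the frame of oven_tray between 0.037 and 0.055 m) and y of tin_c in the frame of oven_tray between -0.025 and 0.025 m) or (contact force between tin_c and bench between 1 and 3.3 N and x of tin_c in the frame of fill_mat between -0.045 and 0.045 m and y of tin_c in the frame of fill_mat between -0.045 and 0.045 m) or (contact force between tin_c and bench between 3.3 and 5.75 N and distance of tin_c from where it was at the start of the episode below 0.07 m))); the robot touches nothing.
It fails at once if a tin was tipped by more than 15 degrees (angle between any of tin_a, tin_b, tin_c's own z axis and vertical above 0.26 rad).
It fails at once if a tin was lifted more than 20 mm off the bench (height (world z) of any of tin_a, tin_b, tin_c above 0.02 m).
It fails at once if a tin was rammed against the tray (more than 40 N) (contact force between any of tin_a, tin_b, tin_c and oven_tray above 40 N).
It fails at once if a bystander was moved by more than 20 mm (distance of any of dish_stack, tube_rack, burner, brown_bottle, beaker, orange_cap from where it was at the start of the episode above 0.02 m).
It also fails if it takes over 72 s, if anything falls off the work surface, if the arm or the gripper's body presses on something with over 40 N, if the wrist force passes 120 N, or if a joint passes its speed limit or range.

## Working session

There is one attempt and no reset: what is moved stays moved. The work goes in short steps, Python scripts to look and compute and a tool call to move; the robot and the scene stay as the last step left them, time stands still between calls to the robot, and variables do not carry over. Pictures are saved under pics/ and viewed, about 8 in all and at most 12, crops included, and the job is handed in when it is done.

Besides the shell and the picture viewer there is one more tool, called as name([rows], argument=value, ...), one row to a line, values as JSON. send_rows: Moves the arm, as the interface text tells. Its arguments: {"type":"object","properties":{"motion":{"type":"array"},"hand":{"type":"number"},"squeeze":{"type":"number"}},"required":["motion"]}

```bash
mkdir -p pics
cat > h.py <<'E'
from station import *
import numpy as np, cv2
def grab(n):
    d=grab_frame(n); im=d["frame"]; z=d["range_z"]; H,W=z.shape
    f=H/2/np.tan(np.radians(d["vertical_fov"])/2)
    v,u=np.mgrid[:H,:W]
    P=np.stack([(u-d["cx"])/f*z,-(v-d["cy"])/f*z,-z,np.ones_like(z)],-1)@np.array(d["cam_to_world"]).T
    P=P[...,:3].copy(); P[z==0]=np.nan
    return d,im,P
E
python3 - <<'E'
from h import *
print(get_state())
for n in ("top","scene"):
    d,im,P=grab(n); np.save(n+'.npy',P); cv2.imwrite(f'pics/{n}0.png',im)
    print(n,{k:d[k] for k in d if k not in("frame","range_z")})
E
```

```text
{'t': 0.0, 'q': array([-8.36909549e-01,  3.59391780e-01,  1.10539725e-02, -3.55269127e-04,
       -1.22405283e+00, -2.88079899e-01]), 'qd': array([ 1.83895508e-03, -1.39844679e-03, -7.14565284e-04, -6.10621383e-06,
        2.59560159e-04,  7.37703323e-04]), 'joint_efforts': array([ 4.12677355e-04, -5.82720888e+01,  2.93054116e+01,  6.99736789e+00,
        6.74028648e-03, -1.71280631e-04]), 'eef_pos': array([ 0.29095903, -0.60886295,  0.40371621]), 'ee_rot': array([ 3.13996915e+00, -1.32796768e-04, -2.69590667e+00]), 'force': array([0.95356419, 0.0279036 , 0.47982697]), 'moment': array([ 0.02450471, -0.02340579, -0.01570157]), 'width': 0.08780388281996131}
top {'vertical_fov': 56.024251744216244, 'cx': 255.36794547714035, 'cy': 190.36730030215716, 'cam_to_world': array([[-0.01351752,  0.99682321, -0.07849049,  0.48412797],
       [-0.99989749, -0.01310501,  0.00576827,  0.01243633],
       [ 0.00472133,  0.07856042,  0.99689817,  0.99981986],
       [ 0.        ,  0.        ,  0.        ,  1.        ]])}
scene {'vertical_fov': 45.58444186625725, 'cx': 254.54149794893223, 'cy': 184.28702589097423, 'cam_to_world': array([[-0.84489997, -0.29562058,  0.44581668,  1.23464353],
       [ 0.53476273, -0.48726873,  0.69036078,  1.05131097],
       [ 0.01314767,  0.82169195,  0.5697802 ,  0.92402802],
       [ 0.        ,  0.        ,  0.        ,  1.        ]])}
```

View pics/top0.png

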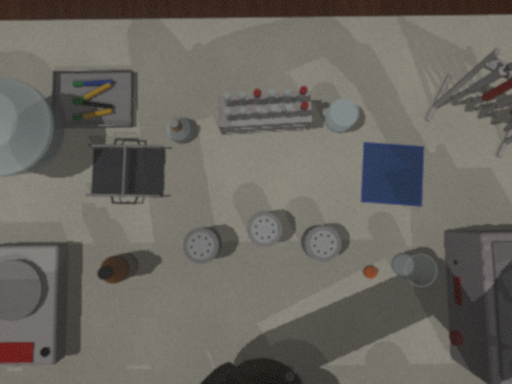

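The top view shows the tray at left (128,170), which is +y. The tins are at (202,244), (266,228) and (322,242), and the mat is at (392,174). Behind the strip stand the burner (180,128), rack (268,110) and dishes (342,115). Near the tins are the bottle (115,268), beaker (420,268) and cap (370,271).

Run:
```python
from h import *
P=np.load('top.npy'); im=cv2.imread('pics/top0.png')
X,Y,Z=P[...,0],P[...,1],P[...,2]
print('bench z',np.nanmedian(Z[190:215,200:340]))
for n,(u,v) in dict(a=(202,244),b=(266,228),c=(322,242)).items():
    m=np.zeros(Z.shape,bool); m[v-28:v+28,u-28:u+28]=1
    m&=(Z>.076)&(Z<.096); pts=P[m][:,:2].astype(np.float32)
    c,r=cv2.minEnclosingCircle(pts); print(n,m.sum(),pts.mean(0),c,r,np.median(Z[m]))
hsv=cv2.cvtColor(im,cv2.COLOR_BGR2HSV)
m=(cv2.inRange(hsv,(105,120,40),(130,255,255))>0); m[:130]=0;m[:,:340]=0
m[220:]=0
r=cv2.minAreaRect(P[m][:,:2].astype(np.float32)); print('mat',r,m.sum())
def box(n,u0,u1,v0,v1,z0,z1):
    m=np.zeros(Z.shape,bool); m[v0:v1,u0:u1]=1; m&=(Z>z0)&(Z<z1)
    p=P[m]; print(n,m.sum(),'min',p.min(0).round(3),'max',p.max(0).round(3),'rect',cv2.minAreaRect(p[:,:2].astype(np.float32)))
    return p
p=box('tray',85,172,135,206,.022,.045)
import sys
# walls
for nm,s in (('wall+x',(p[:,0]>p[:,0].max()-.03)),('wall-x',(p[:,0]<p[:,0].min()+.03))):
    pass
box('burner',160,200,110,145,.03,.2)
box('rack',210,322,82,138,.03,.25)
box('dish',322,365,92,136,.03,.2)
box('bottle',90,150,245,290,.03,.2)
box('beaker',385,445,245,290,.03,.2)
box('cap',358,382,260,282,.008,.05)
k=im[130:210,80:210]; k2=im[215:270,170:350]
cv2.imwrite('pics/crop1.png',cv2.resize(k,None,fx=6,fy=6,interpolation=cv2.INTER_CUBIC))
```

```text
bench z 0.0005670044931217477
a 1048 [0.41991055 0.14611319] (0.4198128283023834, 0.14673595130443573) 0.04577447846531868 0.08720861799781832
b 1020 [ 0.45886856 -0.01408565] (0.4588358700275421, -0.014360927976667881) 0.04555642232298851 0.08714645946044675
c 1042 [ 0.42032585 -0.15968211] (0.4202406108379364, -0.16060461103916168) 0.04558531939983368 0.08730241015333723
mat ((nan, nan), (0.0, 0.0), 0.0) 2126
tray 725 min [0.531 0.233 0.022] max [0.713 0.463 0.042] rect ((0.6229260563850403, 0.3480004668235779), (0.22794929146766663, 0.18382379412651062), 89.28730010986328)
burner 505 min [0.7  0.18 0.03] max [0.766 0.248 0.09 ] rect ((0.7329466938972473, 0.21381479501724243), (0.06693749129772186, 0.06675095856189728), 84.05074310302734)
rack 3327 min [ 0.72  -0.142  0.032] max [0.813 0.103 0.167] rect ((0.7668402194976807, -0.01911165565252304), (0.08177157491445541, 0.24224771559238434), 2.6712324619293213)
dish 809 min [ 0.721 -0.266  0.03 ] max [ 0.798 -0.189  0.08 ] rect ((0.7599129676818848, -0.22688765823841095), (0.07616382092237473, 0.07725764811038971), 87.65583801269531)
bottle 841 min [0.331 0.326 0.03 ] max [0.398 0.389 0.155] rect ((0.3651972711086273, 0.3563802242279053), (0.06725293397903442, 0.06049508973956108), 9.691731452941895)
beaker 921 min [ 0.316 -0.433  0.03 ] max [ 0.393 -0.353  0.114] rect ((0.35438957810401917, -0.39260032773017883), (0.07985106110572815, 0.0772925317287445), 89.0383529663086)
cap 137 min [ 0.321 -0.315  0.009] max [ 0.354 -0.282  0.023] rect ((0.3375879228115082, -0.2984941899776459), (0.03247867524623871, 0.032008104026317596), 88.04210662841797)
```

View pics/crop1.png

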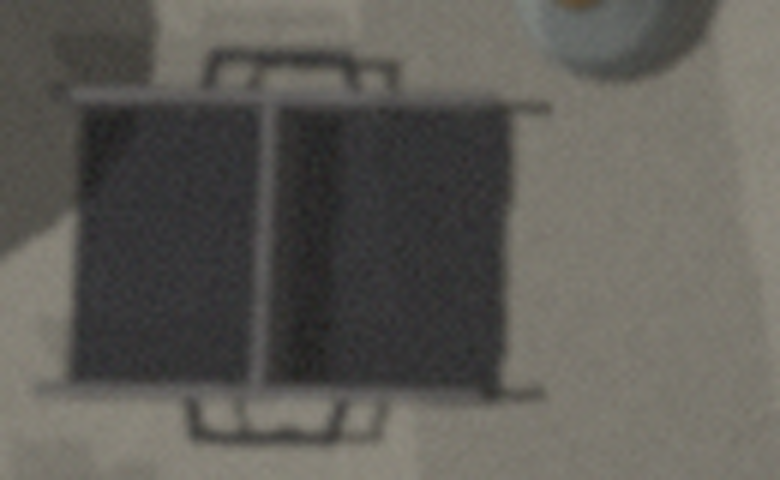

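View pics/scene0.png

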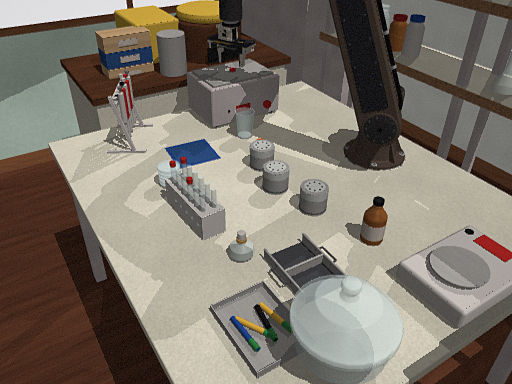

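The crop shows the cross plate running from about (268,105) to (258,385) in crop pixels, with the tray mouth at crop column 505 facing the tins. The scene view confirms the layout, with nothing else in the strip. I still need the exact tray and mat frames.

Run:
```python
from h import *
P=np.load('top.npy'); im=cv2.imread('pics/top0.png')
T=np.array([[-0.01351752,0.99682321,-0.07849049,0.48412797],[-0.99989749,-0.01310501,0.00576827,0.01243633],[0.00472133,0.07856042,0.99689817,0.99981986]])
f=192/np.tan(np.radians(56.024251744216244)/2)
def ray(u,v,z):
    d=T[:,:3]@np.array([(u-255.368)/f,-(v-190.367)/f,-1]); return (T[:,3]+d*(z-T[2,3])/d[2])[:2]
hsv=cv2.cvtColor(im,cv2.COLOR_BGR2HSV)
m=cv2.inRange(hsv,(105,120,40),(130,255,255)); m[:130]=0;m[:,:340]=0;m[220:]=0
n,l,s,c=cv2.connectedComponentsWithStats(m); k=1+s[1:,4].argmax()
v,u=np.where(l==k); pts=np.array([ray(a,b,.001) for a,b in zip(u,v)],np.float32)
print('mat',cv2.minAreaRect(pts),pts.min(0),pts.max(0))
cr=lambda a,b,z=.032: ray((a+.5)/6-.5+80,(b+.5)/6-.5+130,z).round(4)
print('plate',cr(268,105),cr(258,385),'mouth',cr(505,105),cr(495,390),'far',cr(70,95),cr(72,385))
for (u,v) in ((128,147),(150,148),(164,148),(168,148),(128,194),(150,195),(165,195),(168,195),(124,170),(89,194)):
    q=P[v-1:v+2,u-1:u+2].reshape(-1,3); print(u,v,np.round(q[np.nanargmax(q[:,2])],3))
```

```text
mat ((0.6050320863723755, -0.3757362961769104), (0.16327793896198273, 0.1626823991537094), 84.83476257324219) [ 0.5189116  -0.46285596] [ 0.6921835  -0.28876862]
plate [0.6827 0.3607] [0.5559 0.3632] mouth [0.6813 0.2537] [0.5523 0.2574] far [0.6884 0.45  ] [0.557  0.4462]
128 147 [0.684 0.348 0.039]
150 148 [0.681 0.293 0.035]
164 148 [0.684 0.259 0.02 ]
168 148 [0.687 0.252 0.004]
128 194 [0.552 0.349 0.039]
150 195 [0.551 0.291 0.038]
165 195 [0.556 0.259 0.004]
168 195 [0.553 0.245 0.004]
124 170 [0.619 0.361 0.038]
89 194 [0.553 0.451 0.037]
```

send_rows([
  {"offset": [0,0,0],"turn": 8.5},
  {"offset": [0,0,0],"turn": 17},
  {"offset": [0,0,0],"turn": 25.5},
  {"offset": [0,0,0],"turn": 25.5},
], hand=0.82)

```text
t: 0.5
eef_pos: [0.291, -0.6089, 0.4041]
ee_rot: [3.141, -0.001, 3.14]
force: [0.2, 0.8, 0.3]
width: 0.0796
```

send_rows([
  {"offset": [-1,4.8,0],"turn": 0},
  {"offset": [-2,9.6,0],"turn": 0},
  {"offset": [-3,14.4,0],"turn": 0},
  {"offset": [-4,19.2,0],"turn": 0},
  {"offset": [-5,24,0],"turn": 0},
  {"offset": [-6,28.8,0],"turn": 0},
  {"offset": [-7,33.6,0],"turn": 0},
  {"offset": [-7.7,38.4,0],"turn": 0},
])

```text
t: 1.3
eef_pos: [0.3677, -0.2232, 0.4047]
ee_rot: [-3.142, 0.001, -3.136]
force: [1.2, 1.1, 1.1]
width: 0.0796
```

send_rows([
  {"offset": [-0.5,4,0],"turn": 0},
  {"offset": [-0.7,6.5,0],"turn": 0},
  {"offset": [-0.7,6.5,0],"turn": 0},
  {"offset": [-0.7,6.5,0],"turn": 0},
])

```text
t: 1.7
eef_pos: [0.3747, -0.1595, 0.4049]
ee_rot: [3.142, 0.001, -3.135]
force: [0.1, -0.2, 0.7]
width: 0.0797
```

send_rows([
  {"offset": [0,0,4.5],"turn": 0},
  {"offset": [0,0,9],"turn": 0},
  {"offset": [0,0,13.5],"turn": 0},
  {"offset": [0,0,17],"turn": 0},
  {"offset": [0,0,19.7],"turn": 0},
  {"offset": [0,0,19.7],"turn": 0},
  {"offset": [0,0,19.7],"turn": 0},
])

```text
t: 2.4
eef_pos: [0.3748, -0.1607, 0.2078]
ee_rot: [-3.141, -0.002, -3.141]
force: [0.2, -0.0, 0.6]
width: 0.0797
```

send_rows([
  {"offset": [-0.2,0,0],"turn": 0},
])

```text
t: 2.5
eef_pos: [0.3773, -0.1604, 0.2089]
ee_rot: [-3.142, 0.002, -3.141]
force: [0.7, 1.2, -0.1]
width: 0.0798
```

send_rows([
  {"offset": [-0.2,0,0],"turn": 0},
])

```text
t: 2.6
eef_pos: [0.3795, -0.1601, 0.2091]
ee_rot: [3.141, 0.003, -3.141]
force: [0.4, -0.5, 0.3]
width: 0.0797
```

send_rows([
  {"offset": [-0.2,0,0],"turn": 0},
])

```text
t: 2.7
eef_pos: [0.3814, -0.16, 0.2088]
ee_rot: [3.141, 0.003, -3.141]
force: [0.3, 0.0, 0.1]
width: 0.0795
```

send_rows([
  {"offset": [-0.2,0,0],"turn": 0},
])

```text
t: 2.8
eef_pos: [0.3831, -0.1599, 0.2084]
ee_rot: [3.141, 0.002, -3.141]
force: [-0.7, 0.1, 0.3]
width: 0.0797
```

send_rows([
  {"offset": [-0.2,0,0],"turn": 0},
  {"offset": [-0.4,0,0],"turn": 0},
  {"offset": [-0.6,0,0],"turn": 0},
  {"offset": [-0.8,0,0],"turn": 0},
])

```text
t: 3.2
eef_pos: [0.3909, -0.1599, 0.2076]
ee_rot: [-3.142, -0.0, -3.141]
force: [0.1, 0.8, 0.7]
width: 0.0797
```

send_rows([
  {"offset": [-0.2,0,0],"turn": 0},
  {"offset": [-0.4,0,0],"turn": 0},
])

```text
t: 3.4
eef_pos: [0.3938, -0.1599, 0.2073]
ee_rot: [3.141, -0.003, -3.141]
force: [-5.5, 2.7, 4.5]
width: 0.0799
```

send_rows([
  {"offset": [-0.2,0,0],"turn": 0},
])

```text
t: 3.5
eef_pos: [0.3958, -0.1599, 0.2073]
ee_rot: [3.141, -0.003, -3.141]
force: [-4.3, 2.0, 3.6]
width: 0.0798
```

send_rows([
  {"offset": [-0.2,0,0],"turn": 0},
])

```text
t: 3.6
eef_pos: [0.398, -0.1599, 0.2074]
ee_rot: [3.141, -0.002, -3.141]
force: [-4.5, 1.7, 1.4]
width: 0.0796
```

send_rows([
  {"offset": [-0.2,0,0],"turn": 0},
])

```text
t: 3.7
eef_pos: [0.4, -0.16, 0.2073]
ee_rot: [-3.142, -0.002, -3.141]
force: [-5.1, 0.0, 1.8]
width: 0.0798
```

send_rows([
  {"offset": [-0.2,0,0],"turn": 0},
])

```text
t: 3.8
eef_pos: [0.4023, -0.16, 0.2074]
ee_rot: [-3.142, -0.001, -3.141]
force: [-2.8, -0.5, -0.1]
width: 0.0798
```

send_rows([
  {"offset": [-0.2,0,0],"turn": 0},
])

```text
t: 3.9
eef_pos: [0.4048, -0.16, 0.2075]
ee_rot: [-3.142, -0.0, -3.141]
force: [-2.7, 0.2, -1.3]
width: 0.0795
```

send_rows([
  {"offset": [-0.2,0,0],"turn": 0},
])

```text
t: 4.0
eef_pos: [0.4071, -0.16, 0.2076]
ee_rot: [3.142, 0.0, -3.141]
force: [-2.3, -0.9, -0.8]
width: 0.0797
```

send_rows([
  {"offset": [-0.3,0,0],"turn": 0},
])

```text
t: 4.1
eef_pos: [0.4099, -0.1599, 0.2076]
ee_rot: [3.142, 0.0, -3.141]
force: [-2.4, 0.4, -2.0]
width: 0.0795
```

send_rows([
  {"offset": [-0.3,0,0],"turn": 0},
])

```text
t: 4.2
eef_pos: [0.4131, -0.1599, 0.2077]
ee_rot: [3.142, 0.0, -3.141]
force: [-2.0, 0.2, -0.4]
width: 0.0798
```

send_rows([
  {"offset": [-0.3,0,0],"turn": 0},
])

```text
t: 4.3
eef_pos: [0.4161, -0.1599, 0.2077]
ee_rot: [-3.142, 0.0, -3.141]
force: [-2.3, 0.8, -1.2]
width: 0.0795
```

send_rows([
  {"offset": [-0.3,0,0],"turn": 0},
])

```text
t: 4.4
eef_pos: [0.419, -0.1599, 0.2076]
ee_rot: [3.142, 0.0, -3.141]
force: [-2.4, -0.3, -1.9]
width: 0.0796
```

send_rows([
  {"offset": [-0.3,0,0],"turn": 0},
])

```text
t: 4.5
eef_pos: [0.422, -0.1599, 0.2077]
ee_rot: [3.142, -0.0, -3.141]
force: [-3.5, -0.4, -2.4]
width: 0.0801
```

send_rows([
  {"offset": [-0.3,0,0],"turn": 0},
])

```text
t: 4.6
eef_pos: [0.4249, -0.1599, 0.2076]
ee_rot: [3.142, -0.0, -3.141]
force: [-1.8, 0.1, -1.7]
width: 0.0801
```

send_rows([
  {"offset": [0.5,0,0],"turn": 0},
  {"offset": [2.5,0,0],"turn": 0},
  {"offset": [5,0,0],"turn": 0},
  {"offset": [5.5,0,-3],"turn": 0},
  {"offset": [5.5,0,-7],"turn": 0},
  {"offset": [5.5,0,-9],"turn": 0},
])

```text
t: 5.2
eef_pos: [0.3703, -0.16, 0.301]
ee_rot: [-3.141, 0.006, -3.14]
force: [1.4, -0.1, -1.0]
width: 0.0794
```

send_rows([
  {"offset": [-1.3,4.8,0],"turn": 0},
  {"offset": [-2.6,9.6,0],"turn": 0},
  {"offset": [-4,14.6,0],"turn": 0},
  {"offset": [-4,14.6,1],"turn": 0},
  {"offset": [-4,14.6,5],"turn": 0},
  {"offset": [-4,14.6,9.3],"turn": 0},
  {"offset": [-4,14.6,9.3],"turn": 0},
  {"offset": [-4,14.6,9.3],"turn": 0},
])

```text
t: 6.0
eef_pos: [0.4098, -0.014, 0.205]
ee_rot: [-3.14, -0.002, -3.14]
force: [-0.1, -0.6, -0.1]
width: 0.0798
```

send_rows([
  {"offset": [-0.3,0,0],"turn": 0},
  {"offset": [-0.6,0,0],"turn": 0},
  {"offset": [-0.9,0,0],"turn": 0},
  {"offset": [-1.2,0,0],"turn": 0},
  {"offset": [-1.5,0,0],"turn": 0},
  {"offset": [-1.8,0,0],"turn": 0},
  {"offset": [-2.1,0,0],"turn": 0},
  {"offset": [-2.4,0,0],"turn": 0},
])

```text
t: 6.8
eef_pos: [0.4335, -0.014, 0.2045]
ee_rot: [-3.141, -0.001, -3.141]
force: [-2.7, 1.5, 1.8]
width: 0.0793
```

send_rows([
  {"offset": [-0.3,0,0],"turn": 0},
])

```text
t: 6.9
eef_pos: [0.4366, -0.0139, 0.2045]
ee_rot: [-3.141, -0.001, -3.141]
force: [-1.1, 1.0, 1.5]
width: 0.0795
```

send_rows([
  {"offset": [-0.3,0,0],"turn": 0},
])

```text
t: 7.0
eef_pos: [0.4395, -0.014, 0.2045]
ee_rot: [-3.141, -0.001, -3.141]
force: [-2.4, 0.7, 1.8]
width: 0.0794
```

send_rows([
  {"offset": [-0.3,0,0],"turn": 0},
])

```text
t: 7.1
eef_pos: [0.4424, -0.0141, 0.2045]
ee_rot: [-3.141, -0.001, -3.141]
force: [-3.0, -0.6, 2.3]
width: 0.0799
```

send_rows([
  {"offset": [-0.3,0,0],"turn": 0},
])

```text
t: 7.2
eef_pos: [0.4456, -0.014, 0.2045]
ee_rot: [-3.141, -0.001, -3.141]
force: [-1.6, 0.3, 0.0]
width: 0.0799
```

send_rows([
  {"offset": [-0.3,0,0],"turn": 0},
])

```text
t: 7.3
eef_pos: [0.4489, -0.0139, 0.2046]
ee_rot: [3.142, 0.0, -3.141]
force: [-0.8, -0.2, -0.5]
width: 0.08
```

send_rows([
  {"offset": [-0.3,0,0],"turn": 0},
])

```text
t: 7.4
eef_pos: [0.452, -0.0139, 0.2046]
ee_rot: [3.142, 0.0, -3.141]
force: [-0.8, -0.2, -1.2]
width: 0.0794
```

send_rows([
  {"offset": [-0.3,0,0],"turn": 0},
])

```text
t: 7.5
eef_pos: [0.455, -0.0139, 0.2046]
ee_rot: [3.142, 0.0, -3.141]
force: [-0.5, -0.9, -1.6]
width: 0.0798
```

send_rows([
  {"offset": [-0.3,0,0],"turn": 0},
])

```text
t: 7.6
eef_pos: [0.4579, -0.0139, 0.2046]
ee_rot: [3.142, 0.0, -3.141]
force: [-0.6, 1.0, -1.5]
width: 0.0795
```

send_rows([
  {"offset": [0.5,0,0],"turn": 0},
  {"offset": [2.5,0,0],"turn": 0},
  {"offset": [5,0,0],"turn": 0},
  {"offset": [5.5,0,-3],"turn": 0},
  {"offset": [5.5,0,-7],"turn": 0},
  {"offset": [5.5,0,-9],"turn": 0},
])

```text
t: 8.2
eef_pos: [0.4027, -0.0138, 0.2976]
ee_rot: [3.14, 0.004, -3.14]
force: [0.3, 0.3, 0.2]
width: 0.0797
```

send_rows([
  {"offset": [0.8,4.8,0],"turn": 0},
  {"offset": [1.6,9.6,0],"turn": 0},
  {"offset": [2.6,14,0],"turn": 0},
  {"offset": [2.8,16,0],"turn": 0},
  {"offset": [2.8,16,4],"turn": 0},
  {"offset": [2.8,16,8.9],"turn": 0},
  {"offset": [2.8,16,8.9],"turn": 0},
  {"offset": [2.8,16,8.9],"turn": 0},
])

```text
t: 9.0
eef_pos: [0.3744, 0.1459, 0.2059]
ee_rot: [-3.139, -0.002, -3.14]
force: [0.2, -0.5, 1.1]
width: 0.0796
```

send_rows([
  {"offset": [-0.3,0,0],"turn": 0},
  {"offset": [-0.6,0,0],"turn": 0},
  {"offset": [-0.9,0,0],"turn": 0},
  {"offset": [-1.2,0,0],"turn": 0},
  {"offset": [-1.5,0,0],"turn": 0},
  {"offset": [-1.8,0,0],"turn": 0},
  {"offset": [-2.1,0,0],"turn": 0},
])

```text
t: 9.7
eef_pos: [0.3954, 0.1461, 0.2058]
ee_rot: [3.141, -0.001, -3.141]
force: [-6.7, 2.8, 4.7]
width: 0.0795
```

send_rows([
  {"offset": [-0.3,0,0],"turn": 0},
])

```text
t: 9.8
eef_pos: [0.3983, 0.1462, 0.2057]
ee_rot: [3.141, -0.001, -3.141]
force: [-6.9, 3.8, 4.3]
width: 0.0796
```

send_rows([
  {"offset": [-0.3,0,0],"turn": 0},
])

```text
t: 9.9
eef_pos: [0.4013, 0.1462, 0.2057]
ee_rot: [3.142, -0.001, -3.141]
force: [-6.8, 3.5, 4.8]
width: 0.0798
```

send_rows([
  {"offset": [-0.3,0,0],"turn": 0},
])

```text
t: 10.0
eef_pos: [0.4038, 0.1458, 0.2055]
ee_rot: [-3.141, -0.002, -3.141]
force: [-11.2, 2.4, 9.4]
width: 0.0798
```

send_rows([
  {"offset": [-0.3,0,0],"turn": 0},
])

```text
t: 10.1
eef_pos: [0.4064, 0.1454, 0.2054]
ee_rot: [-3.14, -0.003, -3.142]
force: [-12.0, 2.2, 10.7]
width: 0.0801
```

send_rows([
  {"offset": [-0.3,0,0],"turn": 0},
])

```text
t: 10.2
eef_pos: [0.4091, 0.1452, 0.2053]
ee_rot: [-3.139, -0.004, 3.141]
force: [-13.2, 1.7, 12.2]
width: 0.0795
```

send_rows([
  {"offset": [-0.3,0,0],"turn": 0},
])

```text
t: 10.3
eef_pos: [0.4119, 0.145, 0.2053]
ee_rot: [-3.139, -0.004, 3.141]
force: [-13.7, 1.0, 11.3]
width: 0.0796
```

send_rows([
  {"offset": [-0.3,0,0],"turn": 0},
])

```text
t: 10.4
eef_pos: [0.4148, 0.1448, 0.2053]
ee_rot: [-3.139, -0.005, 3.141]
force: [-13.6, 0.3, 13.2]
width: 0.0799
```

send_rows([
  {"offset": [-0.3,0,0],"turn": 0},
])

```text
t: 10.5
eef_pos: [0.4176, 0.1447, 0.2052]
ee_rot: [-3.138, -0.005, 3.141]
force: [-13.4, 0.7, 12.8]
width: 0.0798
```

send_rows([
  {"offset": [-0.3,0,0],"turn": 0},
])

```text
t: 10.6
eef_pos: [0.4205, 0.1447, 0.2052]
ee_rot: [-3.138, -0.005, 3.141]
force: [-15.1, 1.5, 14.0]
width: 0.0798
```

send_rows([
  {"offset": [-0.3,0,0],"turn": 0},
])

```text
t: 10.7
eef_pos: [0.4235, 0.1446, 0.2052]
ee_rot: [-3.138, -0.005, 3.141]
force: [-13.5, 0.4, 12.7]
width: 0.0797
```

Run:
```python
from h import *
from itertools import permutations
D=dict(c=[(4.5,1.4),(5.1,1.8),(2.8,-.1),(2.7,-1.3),(2.3,-.8),(2.4,-2),(2,-.4),(2.3,-1.2),(2.4,-1.9),(3.5,-2.4),(1.8,-1.7)],
b=[(2.7,1.8),(1.1,1.5),(2.4,1.8),(3,2.3),(1.6,0),(.8,-.5),(.8,-1.2),(.5,-1.6),(.6,-1.5)],
a=[(6.8,4.5),(6.8,4.8),(11.2,9.4),(12,10.7),(13.2,12.2),(13.7,11.3),(13.6,13.2),(13.4,12.8),(15.1,14),(13.5,12.7)])
for p in permutations((.21,.47,.73)):
    W=dict(zip('abc',p))
    f=np.concatenate([[x[0] for x in D[k]] for k in D]); n=np.concatenate([[W[k]*9.81+x[1] for x in D[k]] for k in D])
    mu=f@n/(n@n); print(p,round(mu,2),np.sqrt(np.mean((f-mu*n)**2)).round(2))
```

```text
(0.21, 0.47, 0.73) 0.79 2.25
(0.21, 0.73, 0.47) 0.77 2.72
(0.47, 0.21, 0.73) 0.73 1.34
(0.47, 0.73, 0.21) 0.7 2.56
(0.73, 0.21, 0.47) 0.68 0.67
(0.73, 0.47, 0.21) 0.66 1.7
```

Fitting Fx = mu·(W+Fz) over all six assignments gives a = full, b = empty and c = half, with mu about 0.68. Its residual is 0.67 N, which is noise level, against 1.34 N for the next best. I'll back off tin a, narrow the cradle and push it diagonally into the strip.

send_rows([
  {"offset": [1,0,-0.1],"turn": 0},
  {"offset": [2.5,-0.8,-0.4],"turn": -8},
  {"offset": [3.45,-1.76,-0.7],"turn": -15.8},
  {"offset": [3.45,-1.76,-0.7],"turn": -15.8},
])

```text
t: 11.1
eef_pos: [0.3898, 0.1274, 0.2128]
ee_rot: [3.142, -0.0, -2.862]
force: [-0.9, 0.3, 0.4]
width: 0.08
```

send_rows([
  {"offset": [0,0,0],"turn": 0},
  {"offset": [0,0,0],"turn": 0},
  {"offset": [-0.5,0,0],"turn": 0},
  {"offset": [-1,0,0],"turn": 0},
  {"offset": [-1.5,0,0],"turn": 0},
  {"offset": [-2,0,0],"turn": 0},
  {"offset": [-2.5,0,0],"turn": 0},
  {"offset": [-3,0,0],"turn": 0},
], hand=0.14)

```text
t: 11.9
eef_pos: [0.4171, 0.1342, 0.2119]
ee_rot: [-3.138, -0.01, -2.867]
force: [-20.3, -5.1, 21.1]
width: 0.0503
```

send_rows([
  {"offset": [-0.9,0,0],"turn": 0},
  {"offset": [-1.8,0,0],"turn": 0},
  {"offset": [-2.7,0,0],"turn": 0},
  {"offset": [-3.6,0,0],"turn": 0},
])

```text
t: 12.3
eef_pos: [0.4525, 0.1446, 0.2118]
ee_rot: [-3.139, -0.008, -2.867]
force: [-15.1, -2.6, 16.0]
width: 0.0503
```

send_rows([
  {"offset": [-0.9,0,-0.1],"turn": 0},
  {"offset": [-1.8,0,-0.15],"turn": 0},
  {"offset": [-2.7,0,-0.15],"turn": 0},
])

```text
t: 12.6
eef_pos: [0.4805, 0.1535, 0.2135]
ee_rot: [-3.141, -0.002, -2.866]
force: [-3.3, -1.1, -2.0]
width: 0.05
```

send_rows([
  {"offset": [-0.9,0,0],"turn": 0},
  {"offset": [-1.8,0,0],"turn": 0},
  {"offset": [-2.7,0,0],"turn": 0},
])

```text
t: 12.9
eef_pos: [0.5071, 0.1614, 0.2139]
ee_rot: [-3.141, -0.001, -2.865]
force: [-4.1, -0.9, -3.1]
width: 0.0503
```

```bash
cat >> h.py <<'E'
def tins(guess,r=.07):
    d,im,P=grab("top"); Z=P[...,2]; out={}
    for n,g in guess.items():
        m=(Z>.078)&(Z<.096)&(np.hypot(P[...,0]-g[0],P[...,1]-g[1])<r)
        p=P[m].astype(np.float32); out[n]=(m.sum(),np.round(cv2.minEnclosingCircle(p[:,:2])[0],4),round(cv2.minEnclosingCircle(p[:,:2])[1],4)) if m.sum()>30 else m.sum()
    return im,out
E
python3 - <<'E'
from h import *
s=get_state(); p=s['eef_pos']; y=s['ee_rot'][2]
g=p[:2]-.047*np.array([np.cos(y),np.sin(y)]); print(p,y,s['force'],'a expected',g)
im,o=tins(dict(a=g,b=(.488,-.014),c=(.455,-.16))); print(o)
cv2.imwrite('pics/top1.png',im)
E
```

```text
[0.5070721  0.16137088 0.21393623] -2.8652574703606404 [-4.09940417 -0.89083573 -3.1151776 ] a expected [0.55228901 0.17419397]Traceback (most recent call last):
  File "<stdin>", line 4, in <module>
  File "h.py", line 14, in tins
    p=P[m].astype(np.float32); out[n]=(m.sum(),np.round(cv2.minEnclosingCircle(p[:,:2])[0],4),round(cv2.minEnclosingCircle(p[:,:2])[1],4)) if m.sum()>30 else m.sum()
                                                        ~~~~~~~~~~~~~~~~~~~~~~^^^^^^^^^
cv2.error: OpenCV(4.12.0) /io/opencv/modules/imgproc/src/shapedescr.cpp:201: error: (-215:Assertion failed) count >= 0 && (depth == CV_32F || depth == CV_32S) in function 'minEnclosingCircle'
```

```bash
sed -i 's/p=P\[m\].astype(np.float32);/p=np.ascontiguousarray(P[m][:,:2],np.float32);/; s/p\[:,:2\]/p/g' h.py
python3 - <<'E'
from h import *
im,o=tins(dict(a=(.552,.174),b=(.488,-.014),c=(.455,-.16))); print(o)
cv2.imwrite('pics/top1.png',im)
E
```

```text
{'a': (np.int64(235), array([0.572 , 0.1657]), 0.0382), 'b': (np.int64(1014), array([ 0.4839, -0.0157]), 0.0456), 'c': (np.int64(1030), array([ 0.4515, -0.1619]), 0.0458)}
```

View pics/top1.png

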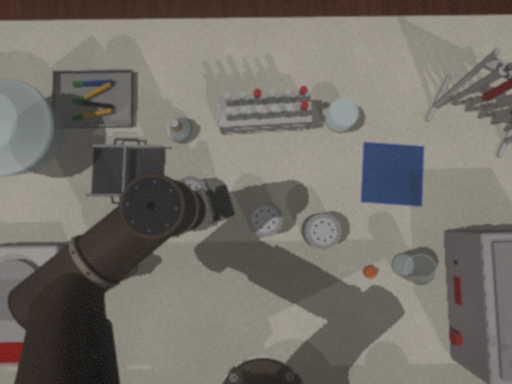

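The top view shows tin a in front of the gripper at about (195,195), heading for the strip by the tray mouth. Tins b and c stand at (266,220) and (323,230). c has shifted 31 mm, within its 70 mm limit.

send_rows([
  {"offset": [-1,0,0],"turn": 0},
  {"offset": [-2,0,0],"turn": 0},
  {"offset": [-3,0,0],"turn": 0},
  {"offset": [-4,0,0],"turn": 0},
  {"offset": [-5,0,0],"turn": 0},
  {"offset": [-6,0,0],"turn": 0},
])

```text
t: 13.6
eef_pos: [0.5639, 0.1773, 0.2142]
ee_rot: [-3.141, -0.001, -2.865]
force: [-5.7, -1.2, 0.9]
width: 0.0498
```

send_rows([
  {"offset": [1,0,0],"turn": 0},
  {"offset": [4,0,0],"turn": 0},
  {"offset": [6,0,-4],"turn": 0},
  {"offset": [7,0,-8],"turn": 0},
  {"offset": [7,0,-9],"turn": 0},
])

```text
t: 14.1
eef_pos: [0.4964, 0.1587, 0.3091]
ee_rot: [3.139, 0.008, -2.864]
force: [1.8, 0.6, 0.2]
width: 0.0501
```

send_rows([
  {"offset": [0,-4.5,0],"turn": -8.5},
  {"offset": [0,-9,0],"turn": -17},
  {"offset": [0,-12,0],"turn": -25.5},
  {"offset": [0,-12,0],"turn": -34},
  {"offset": [0,-12,0],"turn": -42.5},
  {"offset": [0,-12,0],"turn": -51},
  {"offset": [0,-12,0],"turn": -59.5},
  {"offset": [0,-12,0],"turn": -67.8},
])

```text
t: 14.9
eef_pos: [0.5294, 0.0431, 0.3045]
ee_rot: [-3.139, 0.001, -1.685]
force: [0.8, 0.4, -0.9]
width: 0.0501
```

Run:
```python
from h import *
im,o=tins(dict(a=(.612,.19),b=(.488,-.014),c=(.455,-.16)),.06); print(o)
s=get_state(); print(s['t'],s['q'],s['eef_pos'],s['ee_rot'])
```

```text
{'a': (np.int64(548), array([0.6108, 0.1922]), 0.0448), 'b': (np.int64(731), array([ 0.4839, -0.0161]), 0.0454), 'c': (np.int64(1027), array([ 0.4513, -0.1622]), 0.0457)}
14.95 [ 4.50797847e-01  2.12999872e-01 -4.41994832e-01  2.65814915e-04
 -9.13415174e-01 -5.55684830e-01] [0.52943854 0.04313493 0.30450027] [-3.13945408e+00  1.07981491e-03 -1.67551998e+00]
```

send_rows([
  {"offset": [-3,-2.4,0],"turn": -1},
  {"offset": [-6,-4.8,0],"turn": -3.1},
  {"offset": [-8.5,-6.9,0],"turn": -3.1},
  {"offset": [-8.5,-6.9,2],"turn": -3.1},
  {"offset": [-8.5,-6.9,6],"turn": -3.1},
  {"offset": [-8.5,-6.9,9],"turn": -3.1},
  {"offset": [-8.5,-6.9,9],"turn": -3.1},
  {"offset": [-8.5,-6.9,9],"turn": -3.1},
])

```text
t: 15.75
eef_pos: [0.6085, 0.1193, 0.2147]
ee_rot: [-3.141, -0.0, -1.638]
force: [0.6, -0.7, 1.0]
width: 0.0498
```

send_rows([
  {"offset": [-1,0,0],"turn": 0},
  {"offset": [-2,0,0],"turn": 0},
  {"offset": [-2.7,0,0],"turn": 0},
  {"offset": [-3.4,0,-0.1],"turn": 0},
  {"offset": [-4.2,0,-0.15],"turn": 0},
  {"offset": [-5,0,-0.15],"turn": 0},
])

```text
t: 16.35
eef_pos: [0.6113, 0.169, 0.2166]
ee_rot: [3.141, -0.001, -1.637]
force: [0.3, -6.2, 1.4]
width: 0.0498
```

send_rows([
  {"offset": [-0.8,0,0],"turn": 0},
  {"offset": [-1.6,0,0],"turn": 0},
  {"offset": [-2.4,0,0],"turn": 0},
  {"offset": [-3.2,0,0],"turn": 0},
])

```text
t: 16.75
eef_pos: [0.6135, 0.2009, 0.2165]
ee_rot: [3.141, -0.001, -1.637]
force: [-0.6, -6.6, 0.9]
width: 0.0501
```

Run:
```python
from h import *
s=get_state(); p=s['eef_pos']; y=s['ee_rot'][2]; print(s['t'],p,s['ee_rot'],s['force'],'exp',p[:2]-.047*np.array([np.cos(y),np.sin(y)]))
d,im,P=grab("scene"); cv2.imwrite('pics/scene1.png',im)
```

```text
16.75 [0.61348585 0.2009236  0.21651114] [ 3.14128820e+00 -1.20286974e-03 -1.63731386e+00] [-0.56249331 -6.58679959  0.91206571] exp [0.61660987 0.24781966]
```

View pics/scene1.png

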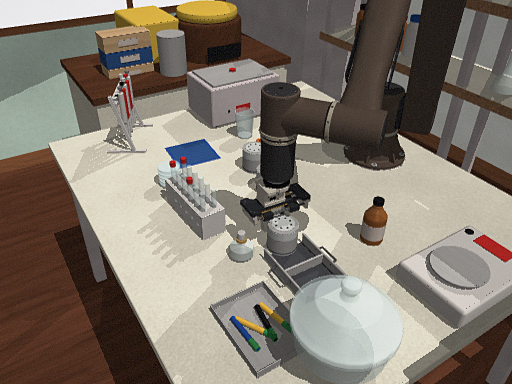

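The scene view shows the tin at about (283,235), upright and entering the tray mouth centred between the walls.

send_rows([
  {"offset": [-0.7,0,0],"turn": 0},
  {"offset": [-1.4,0,0],"turn": 0},
  {"offset": [-2.1,0,0],"turn": 0},
  {"offset": [-2.8,0,0],"turn": 0},
  {"offset": [-3.5,0,0],"turn": 0},
  {"offset": [-4.2,0,0],"turn": 0},
  {"offset": [-4.9,0,0],"turn": 0},
])

```text
t: 17.5
eef_pos: [0.6168, 0.2494, 0.2165]
ee_rot: [3.141, -0.001, -1.637]
force: [-0.6, -8.5, 2.0]
width: 0.0498
```

send_rows([
  {"offset": [-0.2,0,0],"turn": 0},
  {"offset": [-0.4,0,0],"turn": 0},
  {"offset": [-0.6,0,0],"turn": 0},
])

```text
t: 17.8
eef_pos: [0.6171, 0.2552, 0.2164]
ee_rot: [3.141, -0.001, -1.637]
force: [-0.7, -6.8, 3.3]
width: 0.0504
```

send_rows([
  {"offset": [-0.15,0,0],"turn": 0},
  {"offset": [-0.3,0,0],"turn": 0},
])

```text
t: 18.0
eef_pos: [0.6173, 0.2581, 0.2164]
ee_rot: [3.141, -0.001, -1.637]
force: [-0.6, -6.0, 2.8]
width: 0.0501
```

send_rows([
  {"offset": [-0.15,0,0],"turn": 0},
  {"offset": [-0.2,0,0],"turn": 0},
])

```text
t: 18.2
eef_pos: [0.6175, 0.2602, 0.2163]
ee_rot: [3.141, -0.001, -1.637]
force: [-1.3, -7.8, 3.3]
width: 0.05
```

send_rows([
  {"offset": [-0.1,0,0],"turn": 0},
  {"offset": [-0.2,0,0],"turn": 0},
])

```text
t: 18.4
eef_pos: [0.6176, 0.262, 0.2163]
ee_rot: [3.141, -0.001, -1.638]
force: [-0.2, -7.4, 3.9]
width: 0.0501
```

send_rows([
  {"offset": [-0.1,0,0],"turn": 0},
  {"offset": [-0.15,0,0],"turn": 0},
])

```text
t: 18.6
eef_pos: [0.6177, 0.2636, 0.2164]
ee_rot: [3.141, -0.001, -1.637]
force: [-0.5, -7.4, 2.6]
width: 0.0501
```

send_rows([
  {"offset": [-0.1,0,0],"turn": 0},
  {"offset": [-0.15,0,0],"turn": 0},
])

```text
t: 18.8
eef_pos: [0.6178, 0.2651, 0.2164]
ee_rot: [3.141, -0.001, -1.637]
force: [-0.6, -7.1, 3.4]
width: 0.0498
```

send_rows([
  {"offset": [-0.1,0,0],"turn": 0},
  {"offset": [-0.15,0,0],"turn": 0},
])

```text
t: 19.0
eef_pos: [0.6179, 0.2666, 0.2164]
ee_rot: [3.141, -0.001, -1.637]
force: [-0.2, -6.3, 3.5]
width: 0.0499
```

send_rows([
  {"offset": [-0.1,0,0],"turn": 0},
  {"offset": [-0.15,0,0],"turn": 0},
])

```text
t: 19.2
eef_pos: [0.618, 0.268, 0.2164]
ee_rot: [3.141, -0.001, -1.638]
force: [-1.3, -7.4, 3.0]
width: 0.0502
```

send_rows([
  {"offset": [-0.1,0,0],"turn": 0},
  {"offset": [-0.15,0,0],"turn": 0},
])

```text
t: 19.4
eef_pos: [0.6181, 0.2695, 0.2164]
ee_rot: [3.141, -0.001, -1.637]
force: [-0.3, -7.0, 3.1]
width: 0.0502
```

send_rows([
  {"offset": [-0.1,0,0],"turn": 0},
  {"offset": [-0.15,0,0],"turn": 0},
])

```text
t: 19.6
eef_pos: [0.6182, 0.2703, 0.2166]
ee_rot: [3.141, -0.003, -1.637]
force: [-0.6, -11.9, 6.0]
width: 0.05
```

Run:
```python
from h import *
s=get_state(); print(s['eef_pos'],s['force'])
for n in("scene","top"):
    d,im,P=grab(n); Z=P[...,2]
    m=(Z>.08)&(Z<.094)&(np.hypot(P[...,0]-.62,P[...,1]-.315)<.055)
    p=P[m]; print(n,m.sum(),p.min(0).round(4),p.max(0).round(4),cv2.minEnclosingCircle(np.ascontiguousarray(p[:,:2],np.float32)))
    m=(Z>.022)&(Z<.042)&(abs(P[...,1]-.361)<.012)&(abs(P[...,0]-.618)<.05)
    if m.sum(): print(' plate',m.sum(),np.median(P[m],0).round(4),P[m].min(0).round(4),P[m].max(0).round(4))
    if n=="scene": cv2.imwrite('pics/scene2.png',cv2.resize(im[180:320,220:400],None,fx=4,fy=4,interpolation=cv2.INTER_CUBIC))
```

```text
[0.61819515 0.27031141 0.21657442] [ -0.59830719 -11.89431574   6.0184722 ]
scene 627 [0.5754 0.2701 0.0801] [0.6687 0.3634 0.0934] ((0.6190319657325745, 0.3136967718601227), 0.05349890515208244)
 plate 176 [0.6245 0.3618 0.0341] [0.5686 0.3492 0.0221] [0.6676 0.3666 0.042 ]
top 54 [0.574  0.2733 0.0813] [0.5967 0.3514 0.0901] ((0.5945000648498535, 0.31230270862579346), 0.03921271115541458)
 plate 28 [0.5764 0.3605 0.0346] [0.5683 0.3577 0.0238] [0.5871 0.3652 0.0375]
```

View pics/scene2.png

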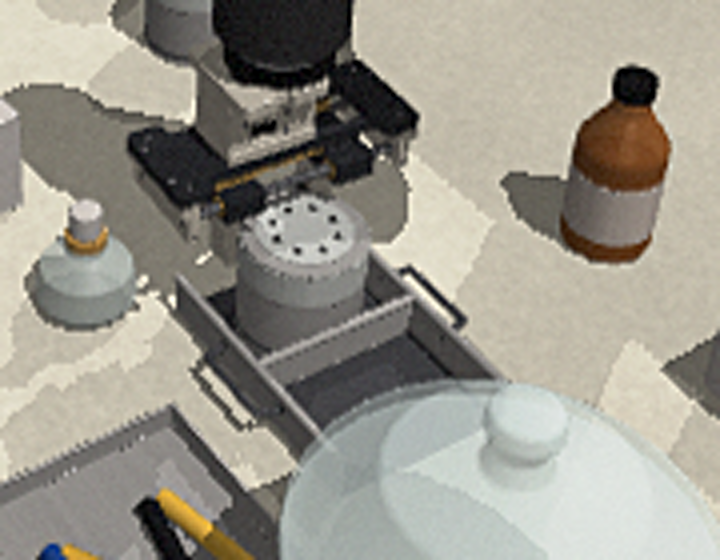

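The force stepped from 7 N to 12 N, and the crop shows the tin upright and touching the cross plate, so it is home. I'll back off and go to tin b, the empty one.

send_rows([
  {"offset": [0.5,0,0],"turn": 0},
  {"offset": [2,0,0],"turn": 0},
  {"offset": [4.5,0,0],"turn": 0},
  {"offset": [6,0,-3],"turn": 0},
  {"offset": [6,0,-7],"turn": 0},
  {"offset": [6,0,-9],"turn": 0},
])

```text
t: 20.3
eef_pos: [0.6149, 0.2102, 0.3092]
ee_rot: [-3.138, 0.002, -1.638]
force: [0.7, 0.1, 0.1]
width: 0.0501
```

send_rows([
  {"offset": [3,2.7,0],"turn": -8},
  {"offset": [6,5.4,0],"turn": -16},
  {"offset": [9,8.1,0],"turn": -24},
  {"offset": [12,10.8,0],"turn": -32},
  {"offset": [15,13.5,0],"turn": -40},
  {"offset": [18.7,16.3,0],"turn": -45.8},
  {"offset": [18.7,16.3,0],"turn": -45.8},
  {"offset": [18.7,16.3,0],"turn": -45.8},
])

```text
t: 21.1
eef_pos: [0.4385, 0.0346, 0.3063]
ee_rot: [-3.139, -0.0, -0.84]
force: [1.4, 0.7, -0.6]
width: 0.0501
```

Run:
```python
from h import *
im,o=tins(dict(a=(.618,.315),b=(.488,-.014),c=(.455,-.16)),.06); print(o)
s=get_state(); print(s['t'],s['q'],s['eef_pos'],s['ee_rot'])
cv2.imwrite('pics/top2.png',im)
```

```text
{'a': (np.int64(1009), array([0.6171, 0.3133]), 0.0462), 'b': (np.int64(775), array([ 0.4842, -0.0159]), 0.0454), 'c': (np.int64(1032), array([ 0.4512, -0.1619]), 0.0458)}
21.15 [ 5.30694186e-01  6.17408403e-02 -6.22529343e-01  9.06122452e-05
 -8.84405059e-01  2.00769749e-01] [0.43929662 0.03539675 0.30628154] [-3.13952818e+00 -4.91797092e-04 -8.39275548e-01]
```

View pics/top2.png

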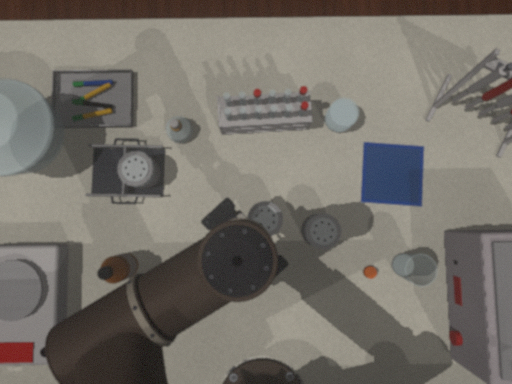

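The top view shows tin a in the tray at (135,168), touching the plate. It measures (0.617, 0.313) with the plate at y = 0.361, so it sits 47 mm off as required. Next I push tin b.

send_rows([
  {"offset": [0,0,4.5],"turn": 0},
  {"offset": [0,0,8],"turn": 0},
  {"offset": [0,0,9.1],"turn": 0},
  {"offset": [0,0,9.1],"turn": 0},
  {"offset": [0.7,0,9.1],"turn": 0},
  {"offset": [1.5,0,9.1],"turn": 0},
  {"offset": [2.2,0,9.1],"turn": 0},
  {"offset": [3,0,9],"turn": 0},
])

```text
t: 21.95
eef_pos: [0.4602, 0.0135, 0.2164]
ee_rot: [-3.14, -0.0, -0.838]
force: [-0.7, 1.8, 0.4]
width: 0.0503
```

send_rows([
  {"offset": [0.8,0,-0.1],"turn": 0},
  {"offset": [1.6,0,-0.1],"turn": 0},
  {"offset": [2.4,0,-0.1],"turn": 0},
  {"offset": [3.2,0,-0.1],"turn": 0},
])

```text
t: 22.35
eef_pos: [0.4812, -0.0105, 0.2166]
ee_rot: [3.141, 0.0, -0.838]
force: [-0.9, 1.6, 0.7]
width: 0.0497
```

send_rows([
  {"offset": [0.8,0,0],"turn": 0},
  {"offset": [1.6,0,0],"turn": 0},
  {"offset": [2.4,0,0],"turn": 0},
  {"offset": [3.2,0,0],"turn": 0},
  {"offset": [4,0,0],"turn": 0},
  {"offset": [4.8,0,0],"turn": 0},
  {"offset": [5.6,0,0],"turn": 0},
  {"offset": [6.4,0,0],"turn": 0},
])

```text
t: 23.15
eef_pos: [0.5241, -0.058, 0.2166]
ee_rot: [3.141, 0.0, -0.838]
force: [-1.6, 1.3, -0.0]
width: 0.0498
```

Run:
```python
from h import *
s=get_state(); p=s['eef_pos']; y=s['ee_rot'][2]; g=p[:2]+.047*np.array([np.cos(y),np.sin(y)]); print(s['t'],p,s['ee_rot'],s['force'],'exp',g)
im,o=tins(dict(b=g,c=(.455,-.16)),.06); print(o)
```

```text
23.15 [ 0.52411721 -0.05797981  0.21663847] [ 3.14148865e+00  6.90471019e-05 -8.37775466e-01] [-1.61310041  1.2697494  -0.01602317] exp [ 0.55556574 -0.09290816]
{'b': np.int64(0), 'c': (np.int64(745), array([ 0.4509, -0.1621]), 0.0455)}
```

send_rows([
  {"offset": [0.9,-0.12,0],"turn": 8},
  {"offset": [1.88,-0.23,0],"turn": 16},
  {"offset": [2.95,-0.32,0],"turn": 24},
  {"offset": [4.1,-0.37,0],"turn": 32},
  {"offset": [4.95,0.16,0],"turn": 32},
  {"offset": [5.8,0.7,0],"turn": 32},
])

```text
t: 23.8
eef_pos: [0.5576, -0.1058, 0.2168]
ee_rot: [-3.141, 0.0, -1.392]
force: [0.7, 2.1, 1.5]
width: 0.05
```

send_rows([
  {"offset": [1,0,0],"turn": 0},
  {"offset": [2,0,0],"turn": 0},
  {"offset": [3,0,0],"turn": 0},
  {"offset": [4,0,0],"turn": 0},
  {"offset": [5,0,0],"turn": 0},
  {"offset": [6,0,0],"turn": 0},
  {"offset": [7,0,0],"turn": 0},
  {"offset": [8,0,0],"turn": 0},
])

```text
t: 24.6
eef_pos: [0.5713, -0.1849, 0.2166]
ee_rot: [3.141, 0.0, -1.396]
force: [0.5, 2.1, 0.3]
width: 0.0499
```

Run:
```python
from h import *
s=get_state(); p=s['eef_pos']; y=s['ee_rot'][2]; g=p[:2]+.047*np.array([np.cos(y),np.sin(y)]); print(s['t'],p,s['ee_rot'],s['force'],'exp',g, 'togo',np.array([.605,-.376])-g)
im,o=tins(dict(b=g,c=(.455,-.16)),.06); print(o)
cv2.imwrite('pics/top3.png',im)
```

```text
24.6 [ 0.57127894 -0.1849123   0.2166013 ] [ 3.14142171e+00  3.00058931e-05 -1.39622499e+00] [0.47131009 2.09036634 0.25560638] exp [ 0.57944218 -0.23119795] togo [ 0.02555782 -0.14480205]
{'b': np.int64(2), 'c': (np.int64(932), array([ 0.4514, -0.1618]), 0.0456)}
```

View pics/top3.png

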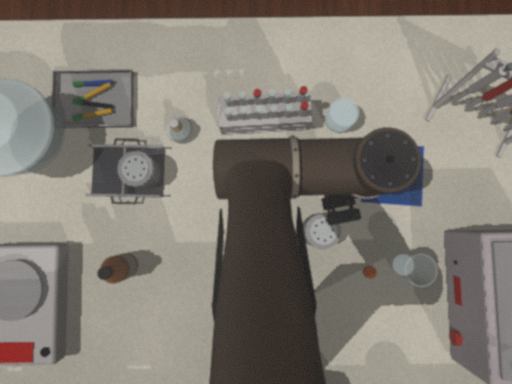

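Tin b is hidden under the wrist in this view at about (340,200). The steady 2 N push says it is still in the cradle, and c at (322,231) is undisturbed.

send_rows([
  {"offset": [1,0,0],"turn": 0},
  {"offset": [2,0,0],"turn": 0},
  {"offset": [3,0,0],"turn": 0},
  {"offset": [4,0,0],"turn": 0},
  {"offset": [5,0,0],"turn": 0},
  {"offset": [6,0,0],"turn": 0},
  {"offset": [7,0,0],"turn": 0},
  {"offset": [8,0,0],"turn": 0},
])

```text
t: 25.45
eef_pos: [0.5852, -0.2637, 0.2167]
ee_rot: [3.142, 0.0, -1.396]
force: [-0.2, 2.3, 0.0]
width: 0.0496
```

send_rows([
  {"offset": [1,0,0],"turn": 0},
  {"offset": [2,0,0],"turn": 0},
  {"offset": [3,0,0],"turn": 0},
  {"offset": [4,0,0],"turn": 0},
  {"offset": [5,0,0],"turn": 0},
  {"offset": [6,0,0],"turn": 0},
  {"offset": [6.7,0,0],"turn": 0},
])

```text
t: 26.15
eef_pos: [0.5968, -0.3298, 0.2166]
ee_rot: [3.142, -0.0, -1.397]
force: [-0.7, 2.0, 1.2]
width: 0.0499
```

send_rows([
  {"offset": [-0.5,0,0],"turn": 0},
  {"offset": [-3,0,0],"turn": 0},
  {"offset": [-6,0,-3],"turn": 0},
  {"offset": [-9,0,-7.5],"turn": 0},
  {"offset": [-12,0,-12],"turn": 0},
  {"offset": [-16,0,-15],"turn": 0},
  {"offset": [-20,0,-15],"turn": 0},
  {"offset": [-20,0,-15],"turn": 0},
])

```text
t: 26.95
eef_pos: [0.5613, -0.1278, 0.3692]
ee_rot: [-3.137, 0.0, -1.392]
force: [1.0, 0.2, -1.1]
width: 0.0501
```

Run:
```python
from h import *
s=get_state(); print(s['t'],s['eef_pos'],s['ee_rot'],s['force'])
im,o=tins(dict(a=(.618,.315),b=(.605,-.376),c=(.455,-.16)),.065); print(o)
cv2.imwrite('pics/top4.png',im)
```

```text
26.95 [ 0.56131924 -0.12779189  0.36921927] [-3.13687354e+00  1.53138775e-04 -1.39225447e+00] [ 1.02222566  0.20440811 -1.12791858]
{'a': (np.int64(836), array([0.6166, 0.314 ]), 0.0459), 'b': np.int64(5), 'c': (np.int64(649), array([ 0.4511, -0.1621]), 0.0457)}
```

View pics/top4.png

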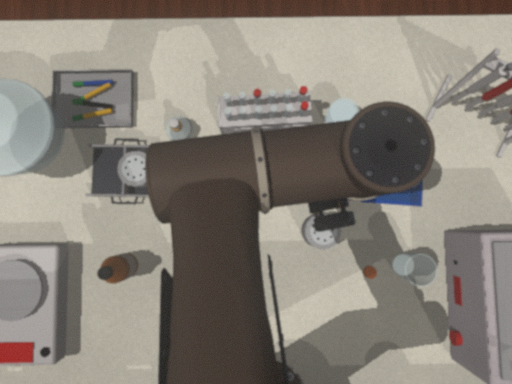

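send_rows([
  {"offset": [-4,2.2,0],"turn": 0},
  {"offset": [-8,4.4,0],"turn": 0},
  {"offset": [-12,6.6,0],"turn": 0},
  {"offset": [-17,9.2,0],"turn": 0},
  {"offset": [-17,9.2,0],"turn": 0},
  {"offset": [-17,9.2,0],"turn": 0},
])

```text
t: 27.6
eef_pos: [0.4413, 0.0202, 0.3669]
ee_rot: [-3.141, 0.0, -1.393]
force: [-0.0, -0.3, -0.4]
width: 0.05
```

Run:
```python
from h import *
s=get_state(); print(s['t'],s['eef_pos'],s['ee_rot'],s['force'])
im,o=tins(dict(a=(.618,.315),b=(.605,-.376),c=(.455,-.16)),.065); print(o)
cv2.imwrite('pics/top5.png',im)
```

```text
27.6 [0.4412882  0.02024658 0.36685991] [-3.14083490e+00  5.15080791e-05 -1.39345357e+00] [-0.02019971 -0.29439641 -0.37500687]
{'a': (np.int64(1011), array([0.6169, 0.313 ]), 0.0462), 'b': (np.int64(1010), array([ 0.6023, -0.3776]), 0.046), 'c': (np.int64(1035), array([ 0.4509, -0.1621]), 0.046)}
```

View pics/top5.png

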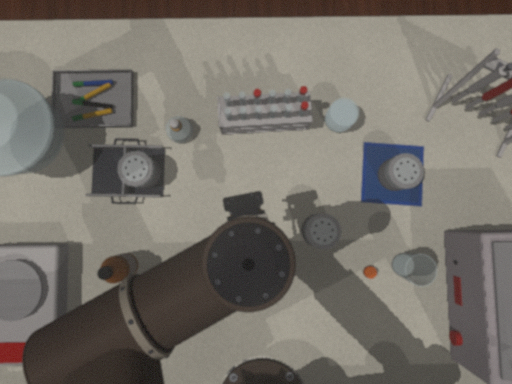

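Tin b stands centred on the mat at (405,172), a is against the plate at (135,168), c is at (322,231), and the bystanders are where they were. I'm handing the job in.

```bash
python3 -c "
from station import *
print(job_done())"
```

```text
the job is handed in; nothing more can be done
None
```

The full tin is home in the oven tray, the empty one is on the blue mat, and the half-full one stands about where it was. I handed the job in at about 27.6 s of the 72 s allowed.

**Which is which:** I nudged each tin and fitted friction against the tins' weights and the vertical load. The best match was tin_a full, tin_b empty and tin_c half full, with friction about 0.68. It left 0.67 N of residual, against 1.34 N for the next-best assignment. The longer pushes agreed: about 7 N for tin_a and 2 N for tin_b.

**Last checks from the top camera:**

| Tin | Position (x, y) in m | Result |
|---|---|---|
| tin_a (full) | (0.617, 0.313) | About 48 mm from the cross plate (47 mm is touching) and centred in the tray; I stopped when the push rose from 7 N to 12 N |
| tin_b (empty) | (0.602, -0.378) | About 3 mm from the mat centre |
| tin_c (half full) | (0.451, -0.162) | Moved about 31 mm from its start (70 mm allowed) |

All three tins stood upright and the gripper was clear of everything. The bystanders looked unmoved in the last picture, but I did not measure them again.

**What disagreed:** The early nudge forces were distorted by the fingers pressing tin_a down, up to about 21 N of vertical load. I allowed for that in the fit and eased it by raising the tool 1–2 mm while pushing.

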